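Return the stray orange pot to the caddy

TASK

An orange sample pot has been nested on the stack of white pots on the packing counter. Open the lid of the returns caddy right back to its stop and leave it open, then lift the orange pot straight up off its stack without bringing the white pots along, and set it down gently, upright, on the caddy's floor, then let go. Leave everything else on the counter where it stands.

Things in the scene. Friction and masses are not known exactly. Their poses are not given: they have to be found in the camera images.
- orange_mid (a point): Orange plastic pot, about 0.12 kg, to be moved; starts nested on two white pots. Like all the pots: 70 mm tall, a foot 49 mm across and 30 mm high under an upright collar 60 mm across and 40 mm high (inside 52 mm across, 35 mm deep). Nested, only the collar shows, 40 mm above the next pot's. Point on its axis half-way up (35 mm over its underside), 15 mm below mid-collar; z up.
- white_top_mid (a point): White stoneware pot (0.26 kg, loose, same shape) directly under the orange one, coaxial with it; its foot is in turn nested in the lowest pot. Rubber pads inside it hold the orange foot with about 1 to 2 N of friction through the first 20 mm of lift; a tilted pull lifts this pot too. Point on its axis half-way up (35 mm over its underside), z up.
- white_low_mid (a point): The white stoneware pot at the bottom of the orange pot's stack, standing loose on a fixed steel disc 84 mm across and 6 mm thick; point on its axis half-way up, z up.
- white_other_mid (a point): The white stoneware pot at the bottom of the second, lower stack, on another such disc; leave alone. Point half-way up.
- green_mid (a point): The green plastic pot nested on the second stack; leave alone. Point half-way up.
- caddy_in (a point): Centre of the inner floor of the grey returns caddy, a fixed open box 160 mm (its x) by 190 mm (its y) outside, 85 mm high, walls and floor 5 mm, with a green lid hinged on its far (+x) edge. x points from the front towards the hinge, y to its left along the hinge, z up; this point is 5 mm above the counter.
- lid (a joint): Opening angle of the caddy's lid in rad: 0 shut, 1.75 at its stop (leaning back a little past upright). It may start ajar by up to 0.3. The hinge is stiff: the lid stays where it is left; about 1.5 to 3 N at the knob moves it.
- lid_handle (a point): Middle of the head of the lid's black knob: a round head 28 mm across and 16 mm thick on a thin stem. The point stands 35 mm off the lid's upper face, 130 mm from the hinge measured along the lid, midway along the lid's width; z is the lid's outward normal, x points along the lid towards the hinge.
- lid_hinge (a point): Middle of the lid's hinge line, on the caddy's rim (85.5 mm above the counter). The hinge runs along y; the lid is 160 mm long (from the hinge), 190 mm wide and 8 mm thick, and its underside passes through this point. The knob's point lies 43 mm above this underside; with the lid open the knob is on its far side.
- sponge_dish: Small blue dish, 68 mm across, 22 mm high, loose, towards the far side; leave alone. Origin under its centre.
- can: Drink can, 66 mm across, 100 mm high, loose, at the far side; leave alone. Origin under its centre.
- carton: White and blue drink carton, 70 mm square, 175 mm high, loose, at the far side; leave alone. Origin under its centre.
- sauce: Brown sauce bottle, 60 mm across, 170 mm high, loose, at the far side; leave alone. Origin under its centre.
- biscuits: Yellow biscuit packet, 60 x 160 x 45 mm, loose, at the far side; leave alone. Origin under its centre.
Things that resemble listed ones, but are neither listed nor needed, are in the scene too. What is shaped like the part that bears white_other_mid but purple is not meant.

How it is judged:
By the outcome, as a careful person would: the job done as asked, in the order asked, and still so for the second after the job is handed in, with the robot touching nothing.
It also fails if it takes over 61 s, if anything falls off the work surface, if the arm or the gripper's body presses on something with over 40 N, if the wrist force passes 120 N, or if a joint passes its speed limit or range.

ROBOT

A 6-joint arm with a two-finger parallel gripper is mounted at the origin on the work surface. World frame = base frame: x ahead of the robot, y to its left, z up, the work surface at z = 0. Lengths are in m, angles in rad, forces in N, time in s.
With the tool pointing down it reaches from about 0.275 to 0.825 m from the base axis. Payload 4.9 kg.
Tool frame: the origin (TCP) lies between the finger pads; the fingertips stand r.nose_length ahead of it and the grasp point (between the pads) lies 3 mm ahead of it (r.nose_length is the distance from the TCP to the fingertips, in m); z points along the fingers, y is the line along which they close (so a half turn about z gives the same grasp; the last joint's range is limited). The gripper opens to 85 mm and grips with 20 to 120 N. Pads are 22 mm wide; open, the fingers measure 114 mm over their backs; the gripper's body (76 mm by 85 mm) begins 54 mm behind the grasp point. The pads swing forward as they close: fully open they stand 13 mm farther back than shut.
Start: joints at [-1.474, 0.326, -0.193, 1.052, 0, 1.437], TCP at [0.126, -0.535, 0.253] pointing down, gripper open.
Joint ranges: [-2.65, 2.65], [-0.97, 1.79], [-1.3, 1.35], [-1.93, 2.1], [-1.47, 1.37], [-3.14, 3.14]. Speed limits (rad/s): [2.57, 2.57, 3.14, 3.14, 3.14, 3.14].

INTERFACE

Orientations are given as a rotation vector (axis times angle).
In Python, from bench import r gives the robot as it stands.
- The arm moves only by the tool move_arm, never from a script. Its argument "targets" is a list of rows, each an object of numbers: "x", "y", "z": the shift along the tool's x, y, z in units of 50 mm (1.0 is 50 mm); "rx", "ry", "rz": the turn, a rotation vector about the tool's x, y, z in units of 10 degrees (1.0 is 10 degrees). In form: [{"x": .., "y": .., "z": .., "rx": .., "ry": .., "rz": ..}, ...]. A call has 1 to 10 rows; each row shifts and turns the commanded pose from where the row before left it, along the tool's axes as they then stand; what a row does not reach is not made up. A row lasts 1/8 s, in which the tool goes at most 62.5 mm and 10.7 degrees, less where a joint would pass 70% of its speed; a pose out of reach is approached as far as the arm can. A call is refused whole if a number of a shift passes 1 or a number of a turn 1, either way. A call with a gripper value outside its range is refused whole. "grip" is the closure in counts, from 0 (fully open) to 255 (shut), set as the call begins (left out, the last holds). The fingers move at their own pace and stop on an object; "newtons" is the grip in N (left out, the last holds). Time passes only in rows, so rows that do not move let the fingers close. It gives the time, the measured TCP pose, the force, the opening and the grip force at its end, in the units of the state.
- r.get_state(): the state, without advancing time (a new reading comes with each control period).
- r.snapshot(name): name is "scene" or "top" or "wrist"; returns a dict with "img" (480x640x3 uint8, blue, green, red), "vfov" (degrees; the focal length in pixels is half the picture's height over the tangent of half this angle, whatever the lens; pixels are square), "cx", "cy" (the principal point, pixels), "R" (3x3) and "t" (3): a world point X has camera coordinates R X + t. Camera axes: x right, y down, z forward; pixel columns grow to the right and rows downward; lengths in m; the calibration is good to about 2 mm. A picture is of the moment at which its call begins. There is no depth.
- r.job_done(): hands the job in; it is judged then, once.
Trained networks look in a picture, given as the dict that the camera call returned (one of the last four; its "shot" number tells which), for a name from the list of things; names that differ only in an ending like _2 or _b are one class to them, and where a whole thing is asked for, a point or a joint stands for the part that bears it (a point fixed in the world has none). Each returns a list of dicts, best first, with "conf" (0 to 1); they miss things now and then, are a little off and sometimes report something else, mostly with a low value. They report only what shows in the picture. A call takes as long as a camera call. They do not tell look-alikes from the thing itself.
- r.look_for(picture, label): "centre" ([column, row] in pixels, amid what is visible of it).
The state is a dict: "t": time; "qpos": joint angles; "joint_vel": joint speeds; "joint_torque": joint torques, N m; "eef_pos": TCP position; "ee_rot": TCP orientation; "wrist_force": force on the tool from outside, world axes, zero at the start; "torque": the same for the moment, N m; "width": finger opening in m; "finger_force": force on a finger pad.
Only numpy, scipy, OpenCV 4.12 (cv2) and the standard library are available. Lean on these libraries where they do the work, as an engineer would, in place of code of your own. Each camera call takes 0.05 s, during which the arm holds its last target. There are 200 camera calls.

## Working session

There is one attempt and no reset: what is moved stays moved. The work goes in short steps, Python scripts to look and compute and a tool call to move; the robot and the scene stay as the last step left them, time stands still between calls to the robot, and variables do not carry over. Pictures are saved under pics/ and viewed, at most 13 in all, crops included, and the job is handed in when it is done.

Besides the shell and the picture viewer there is one more tool, called after ">>>" by a JSON object that holds its "api" and its "payload", one argument or row to a line. move_arm: Moves the arm, as the interface text tells. Its arguments: {"type":"object","properties":{"targets":{"type":"array","items":{"type":"object","properties":{"x":{"type":"number"},"y":{"type":"number"},"z":{"type":"number"},"rx":{"type":"number"},"ry":{"type":"number"},"rz":{"type":"number"}}}},"grip":{"type":"number"},"newtons":{"type":"number"}},"required":["targets"]}

```bash
mkdir -p pics; ls
cat > h.py <<'E'
import numpy as np, cv2
from scipy.spatial.transform import Rotation as Ro
from scipy.optimize import least_squares
from bench import r
def proj(p,X):
    f=240/np.tan(np.radians(p['vfov'])/2); c=np.array(p['R'])@np.array(X)+np.array(p['t']).ravel()
    return np.array([p['cx']+f*c[0]/c[2], p['cy']+f*c[1]/c[2]])
def onz(p,uv,z):
    f=240/np.tan(np.radians(p['vfov'])/2); R=np.array(p['R']);t=np.array(p['t']).ravel()
    d=R.T@np.array([(uv[0]-p['cx'])/f,(uv[1]-p['cy'])/f,1]); o=-R.T@t
    return o+d*(z-o[2])/d[2]
def tri(obs):
    return least_squares(lambda X:np.concatenate([proj(p,X)-uv for p,uv in obs]),[0.5,0,0.1]).x
E
python3 - <<'E'
from h import *
S={n:r.snapshot(n) for n in("scene","top")}
for n,p in S.items():
    cv2.imwrite(f'pics/{n}0.png',p['img'])
    print(n,p['vfov'],p['cx'],p['cy'],np.round(p['R'],3).tolist(),np.round(p['t'],3).tolist())
    for l in "orange_mid white_top_mid white_low_mid white_other_mid green_mid caddy_in lid lid_handle sponge_dish can carton sauce biscuits".split():
        try: print(n,l,[(np.round(d['centre']).tolist(),round(d['conf'],2)) for d in r.look_for(p,l)][:4])
        except Exception as e: print(l,e)
s=r.get_state();print(s['t'],s['eef_pos'],s['ee_rot'],r.nose_length,s['wrist_force'])
E
```

```text
pics
scene 44.123496498325395 316.29281037472293 238.57606166003185 [[-0.365, 0.931, 0.009], [0.703, 0.282, -0.653], [-0.61, -0.232, -0.757]] [0.229, -0.349, 1.622]
scene orange_mid [([473.0, 228.0], 0.77), ([324.0, 239.0], 0.66)]
scene white_top_mid [([468.0, 253.0], 0.96)]
scene white_low_mid [([463.0, 265.0], 0.61)]
scene white_other_mid [([326.0, 241.0], 0.85), ([355.0, 289.0], 0.79), ([383.0, 239.0], 0.74), ([310.0, 272.0], 0.66)]
scene green_mid [([327.0, 216.0], 0.61), ([471.0, 252.0], 0.58), ([228.0, 187.0], 0.19)]
scene caddy_in [([226.0, 197.0], 0.67)]
scene lid [([226.0, 187.0], 0.92)]
scene lid_handle [([227.0, 188.0], 0.62)]
scene sponge_dish [([464.0, 265.0], 0.68)]
scene can [([225.0, 280.0], 0.71), ([368.0, 336.0], 0.6)]
scene carton [([224.0, 281.0], 0.71)]
scene sauce [([164.0, 261.0], 0.71), ([230.0, 187.0], 0.2)]
scene biscuits [([288.0, 332.0], 0.91)]
top 47.93674688224227 323.2416549720624 246.06833355642283 [[0.019, -1.0, 0.019], [-0.99, -0.021, -0.14], [0.14, -0.016, -0.99]] [-0.028, 0.608, 0.965]
top orange_mid [([146.0, 309.0], 0.97)]
top white_top_mid [([167.0, 313.0], 0.68)]
top white_low_mid [([173.0, 307.0], 0.43)]
top white_other_mid [([261.0, 229.0], 0.81), ([320.0, 230.0], 0.63)]
top green_mid [([322.0, 292.0], 0.71)]
top caddy_in [([449.0, 293.0], 0.57)]
top lid [([456.0, 291.0], 0.58)]
top lid_handle [([455.0, 291.0], 0.74), ([472.0, 184.0], 0.5), ([315.0, 165.0], 0.17)]
top sponge_dish [([172.0, 165.0], 0.6)]
top can [([234.0, 171.0], 0.69), ([455.0, 291.0], 0.66), ([146.0, 310.0], 0.42), ([325.0, 292.0], 0.35)]
top carton [([392.0, 169.0], 0.76)]
top sauce [([472.0, 182.0], 0.68)]
top biscuits [([316.0, 164.0], 0.96), ([456.0, 291.0], 0.64)]
1.4 [ 0.12583708 -0.53539854  0.25326275] [-3.12061028e+00 -3.61763489e-01  4.30696776e-05] 0.022 [-0.44987276  0.02196459 -0.04030186]
```

View pics/scene0.png

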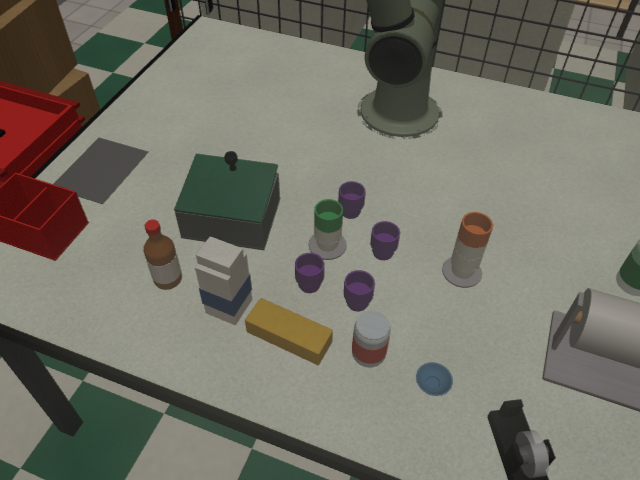

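View pics/top0.png

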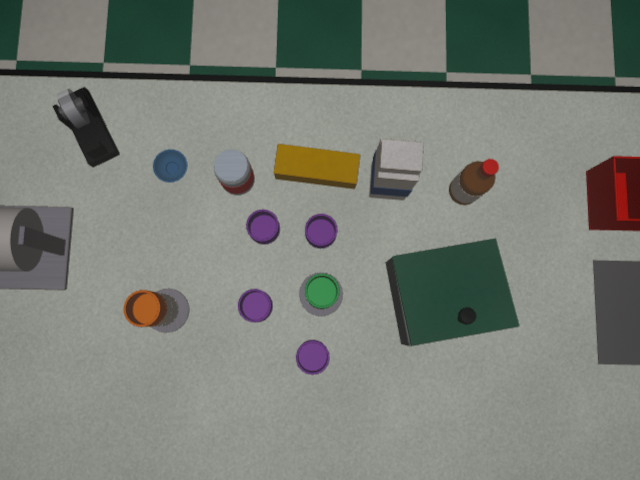

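The scene view shows the orange pot at (475,228), the green lid around (228,190) and its knob at (231,158). In the top view the orange pot is at (146,309), the lid corners are about (388,258), (497,239), (518,326) and (408,345), and the knob is at (467,316). I'll refine these by segmentation.

```bash
cat > fit.py <<'E'
from h import *
S={n:r.snapshot(n) for n in("scene","top")}
rim={}
for n,p in S.items():
    hsv=cv2.cvtColor(p['img'],cv2.COLOR_BGR2HSV)
    b={'scene':(455,205,500,250),'top':(115,285,172,335)}[n]
    m=cv2.inRange(hsv,(3,120,60),(18,255,255)); k=np.zeros_like(m);k[b[1]:b[3],b[0]:b[2]]=m[b[1]:b[3],b[0]:b[2]]
    c=max(cv2.findContours(k,0,1)[0],key=cv2.contourArea);print(n,'orange bbox',cv2.boundingRect(c))
    rim[n]=cv2.convexHull(c)[:,0].astype(float)
# silhouette fit of orange collar: centre (x,y), z 0.116..0.156, r .03
a=np.linspace(0,2*np.pi,60)
def sil(p,x,y,z0,z1,rad):
    pts=np.array([proj(p,[x+rad*np.cos(t),y+rad*np.sin(t),z]) for z in(z0,z1) for t in a],np.float32)
    return cv2.convexHull(pts)
def res(q):
    o=[]
    for n,p in S.items():
        h=sil(p,q[0],q[1],q[2]-.04,q[2],.03)
        o+=[cv2.pointPolygonTest(h,tuple(map(float,u)),True) for u in rim[n]]
    return np.array(o)
x0=onz(S['top'],(146,309),.15)
f=least_squares(res,[x0[0],x0[1],.156],diff_step=1e-3);print('orange x,y,top',f.x,'rms px',np.sqrt(np.mean(f.fun**2)))
# lid
quad={}
for n,p in S.items():
    hsv=cv2.cvtColor(p['img'],cv2.COLOR_BGR2HSV)
    b={'scene':(170,140,285,250),'top':(380,230,525,350)}[n]
    px={'scene':(200,190),'top':(430,280)}[n]; print(n,'lid hsv',hsv[px[1],px[0]],'wall',hsv[225,225] if n=='scene' else hsv[305,399])
    m=cv2.inRange(hsv,(60,80,20),(95,255,255)); k=np.zeros_like(m);k[b[1]:b[3],b[0]:b[2]]=m[b[1]:b[3],b[0]:b[2]]
    k=cv2.morphologyEx(k,cv2.MORPH_OPEN,np.ones((3,3)))
    c=max(cv2.findContours(k,0,1)[0],key=cv2.contourArea)
    for e in(3,4,6,8,10):
        ap=cv2.approxPolyDP(cv2.convexHull(c),e,True)[:,0]
        if len(ap)<=4:break
    print(n,ap.tolist())
    g=cv2.resize(p['img'][b[1]-10:b[3]+20,b[0]-10:b[2]+10],None,fx=3.4,fy=3.4,interpolation=cv2.INTER_CUBIC)
    g=cv2.convertScaleAbs(g,alpha=2.2); cv2.imwrite(f'pics/lid_{n}.png',g); quad[n]=g
h=min(g.shape[0] for g in quad.values()); I=np.hstack([cv2.resize(g,None,fx=h/g.shape[0],fy=h/g.shape[0]) for g in quad.values()])
print(I.shape); I=cv2.resize(I,(800,int(I.shape[0]*800/I.shape[1])));cv2.imwrite('pics/lid.png',I)
E
python3 fit.py
```

```text
scene orange bbox (462, 212, 31, 36)
top orange bbox (124, 290, 43, 37)
orange x,y,top [0.48546395 0.27775055 0.15604087] rms px 0.9447463365511103
scene lid hsv [72 86 74] wall [30 15 50]
scene [[196, 155], [242, 163], [265, 191], [256, 210], [176, 208]]
top lid hsv [ 77 113  72] wall [60 17 44]
top [[494, 240], [517, 325], [412, 344], [393, 257]]
(476, 983, 3)
```

View pics/lid.png

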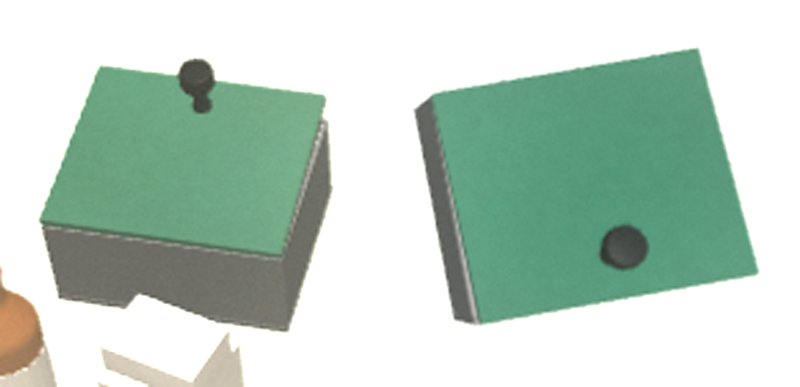

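The crop shows the lid shut or slightly ajar, with the knob head at top (468,316) and scene (231,158). Fitting the caddy pose and lid angle to those corners.

```bash
cat > cad.py <<'E'
from h import *
S={n:r.snapshot(n) for n in("scene","top")}
# lid-local: u=dist from hinge, v=+y, w above underside
L={'scene':[((0,.095,.008),(261.9,221.8)),((0,-.095,.008),(174.8,209.9)),((.16,.095,.008),(277.8,164.7)),((.16,-.095,.008),(196.5,154.2)),((.13,0,.043),(231.2,158.2))],
 'top':[((0,.095,.008),(394.6,256.4)),((0,-.095,.008),(495.3,239)),((.16,-.095,.008),(518.5,325)),((.16,.095,.008),(411.2,345.1)),((.13,0,.043),(467.8,315.7))]}
def W(q,l):
    x,y,yaw,a=q;u,v,w=l
    fx=-u*np.cos(a)+w*np.sin(a); z=.0855+u*np.sin(a)+w*np.cos(a)
    c,s=np.cos(yaw),np.sin(yaw); return np.array([x+c*fx-s*v,y+s*fx+c*v,z])
f=least_squares(lambda q:np.concatenate([proj(S[n],W(q,l))-uv for n in S for l,uv in L[n]]),[.55,-.2,-.15,.1])
q=f.x;print('hinge x y yaw ang',q.round(4));print(f.fun.reshape(-1,2).round(1).tolist())
print('knob',W(q,(.13,0,.043)),'caddy_in',W((*q[:3],0),(.08,0,0)), 'front edge',W(q,(.16,0,0)))
for l,z in(('carton',.175),('sauce',.17),('biscuits',.045),('can',.1),('sponge_dish',.022)):
    d=r.look_for(S['top'],l)[0];print(l,onz(S['top'],d['centre'],z/2).round(3))
print('green',onz(S['top'],(321,291),.116).round(3))
E
python3 cad.py
```

```text
hinge x y yaw ang [ 0.6053 -0.2309  0.1962  0.0902]
[[0.0, -0.7], [-0.9, -1.1], [0.6, 0.0], [-0.3, -0.1], [0.4, 0.0], [-2.3, -1.0], [1.1, -2.0], [1.0, 0.8], [0.4, 0.5], [-0.8, 0.6]]
knob [ 0.48215083 -0.25535743  0.14003331] caddy_in [ 0.52687512 -0.24646865  0.0855    ] front edge [ 0.44904754 -0.26193658  0.09990992]
carton [ 0.744 -0.141  0.088]
sauce [ 0.724 -0.286  0.085]
biscuits [0.771 0.002 0.022]
can [0.748 0.15  0.05 ]
sponge_dish [0.77  0.283 0.011]
green [ 0.521 -0.012  0.116]
```

>>> {"api": "move_arm", "payload": {
  "targets": [
    {"rz":0.2},
    {"x":0.9,"y":-0.456},
    {"x":0.9,"y":-0.456},
    {"x":0.9,"y":-0.456},
    {"x":0.9,"y":-0.456},
    {"x":0.9,"y":-0.456},
    {"x":0.9,"y":-0.456},
    {"x":0.9,"y":-0.456},
    {"x":0.9,"y":-0.456},
    {"x":0.9,"y":-0.456}
  ],
  "grip": 0,
  "newtons": 25
}}

```text
$.targets[0]: bad value
```

```bash
cat >> h.py <<'E'
def delta(X,s=None):
    s=s or r.get_state(); R=Ro.from_rotvec(s['ee_rot']).as_matrix()
    return (R.T@(np.array(X)-s['eef_pos'])/.05).round(3)
E
python3 - <<'E'
from h import *
s=r.get_state();print(s['t'],s['eef_pos'],Ro.from_rotvec(s['ee_rot']).as_matrix().round(3).tolist())
p=r.snapshot('wrist');cv2.imwrite('pics/w1.png',p['img'])
print([d for d in r.look_for(p,'lid_handle')][:2], proj(p,[.48215,-.25536,.140]))
print(delta([.48215,-.25536,.141],s))
E
```

```text
1.85 [ 0.12581795 -0.53544644  0.25330435] [[0.973, 0.229, 0.0], [0.229, -0.973, -0.0], [0.0, 0.0, -1.0]]
[] [-258.69755308 -955.06387674]
[ 8.219 -3.823  2.246]
```

View pics/w1.png

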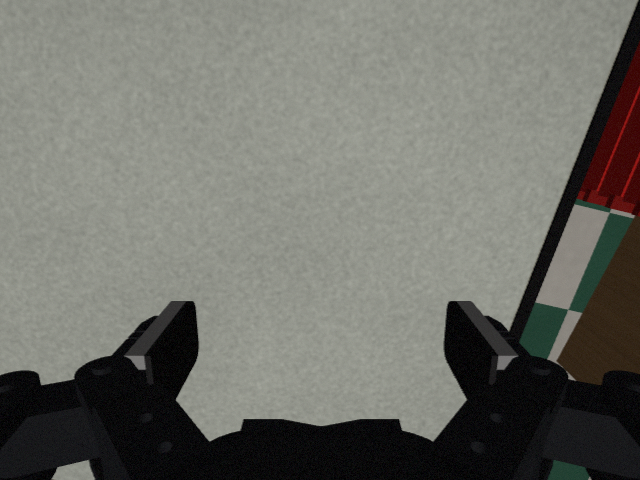

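The call was refused because every row needs all six numbers. The arm didn't move, and the wrist picture shows only bare counter and the open fingers.

>>> {"api": "move_arm", "payload": {
  "targets": [
    {"x":0,"y":0,"z":0,"rx":0,"ry":0,"rz":0.2},
    {"x":0.9,"y":-0.456,"z":0,"rx":0,"ry":0,"rz":0},
    {"x":0.9,"y":-0.456,"z":0,"rx":0,"ry":0,"rz":0},
    {"x":0.9,"y":-0.456,"z":0,"rx":0,"ry":0,"rz":0},
    {"x":0.9,"y":-0.456,"z":0,"rx":0,"ry":0,"rz":0},
    {"x":0.9,"y":-0.456,"z":0,"rx":0,"ry":0,"rz":0},
    {"x":0.9,"y":-0.456,"z":0,"rx":0,"ry":0,"rz":0},
    {"x":0.9,"y":-0.456,"z":0,"rx":0,"ry":0,"rz":0},
    {"x":0.9,"y":-0.456,"z":0,"rx":0,"ry":0,"rz":0},
    {"x":0.7,"y":-0.456,"z":0,"rx":0,"ry":0,"rz":0}
  ],
  "grip": 0,
  "newtons": 25
}}

```text
t: 3.2
eef_pos: [0.4749, -0.256, 0.2534]
ee_rot: [3.126, 0.307, 0.001]
wrist_force: [0.3, 0.3, -0.0]
width: 0.0853
finger_force: 0.0
```

Run:
```python
from h import *
s=r.get_state();print(s['t'],s['eef_pos'],Ro.from_rotvec(s['ee_rot']).as_matrix().round(3).tolist())
p=r.snapshot('wrist');cv2.imwrite('pics/w2.png',p['img'])
print([d for d in r.look_for(p,'lid_handle')][:2], proj(p,[.48215,-.25536,.140]))
print(delta([.48215,-.25536,.141],s))
```

```text
3.2 [ 0.4748643  -0.2560383   0.25338038] [[0.981, 0.194, 0.001], [0.194, -0.981, -0.0], [0.0, 0.0, -1.0]]
[{'centre': [319.4, 139.4], 'conf': 0.81}] [321.73911482 232.57178422]
[0.145 0.014 2.248]
```

View pics/w2.png

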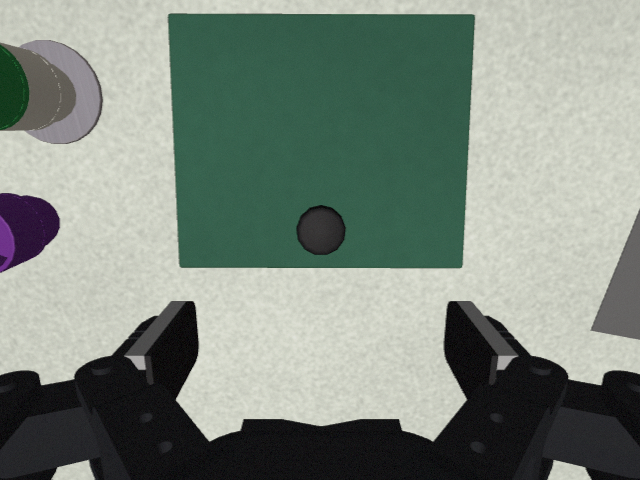

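The wrist view has the knob head at (321,230), against a predicted (322,233), and the lid is square to the tool. Now going down and gripping.

>>> {"api": "move_arm", "payload": {
  "targets": [
    {"x":0.145,"y":0.014,"z":0.6,"rx":0,"ry":0,"rz":0},
    {"x":0,"y":0,"z":0.6,"rx":0,"ry":0,"rz":0},
    {"x":0,"y":0,"z":0.6,"rx":0,"ry":0,"rz":0},
    {"x":0,"y":0,"z":0.44,"rx":0,"ry":0,"rz":0},
    {"x":0,"y":0,"z":0,"rx":0,"ry":0,"rz":0}
  ]
}}

```text
t: 3.92
eef_pos: [0.4789, -0.2562, 0.1398]
ee_rot: [-3.124, -0.305, 0.005]
wrist_force: [-0.6, -0.0, 0.3]
width: 0.0853
finger_force: 0.0
```

>>> {"api": "move_arm", "payload": {
  "targets": [
    {"x":0,"y":0,"z":0,"rx":0,"ry":0,"rz":0},
    {"x":0,"y":0,"z":0,"rx":0,"ry":0,"rz":0},
    {"x":0,"y":0,"z":0,"rx":0,"ry":0,"rz":0},
    {"x":0,"y":0,"z":0,"rx":0,"ry":0,"rz":0},
    {"x":0,"y":0,"z":0,"rx":0,"ry":0,"rz":0},
    {"x":0,"y":0,"z":0,"rx":0,"ry":0,"rz":0}
  ],
  "grip": 255,
  "newtons": 25
}}

```text
t: 4.68
eef_pos: [0.4799, -0.2551, 0.1411]
ee_rot: [-3.124, -0.308, 0.001]
wrist_force: [-1.6, 4.6, 1.4]
width: 0.0268
finger_force: 24.8
```

Run:
```python
import numpy as np
# knob arc in tool axes (x to hinge, z down), steps in 50mm units
def k(a): return np.array([-.13*np.cos(a)+.043*np.sin(a), -(.0855+.13*np.sin(a)+.043*np.cos(a))])
A=np.linspace(.09,1.78,21)
for a,b in zip(A[:-1],A[1:]): print(round(b,3),((k(b)-k(a))/.05).round(2),end='; ')
```

```text
0.174 [ 0.1  -0.21]; 0.259 [ 0.12 -0.2 ]; 0.343 [ 0.13 -0.19]; 0.428 [ 0.15 -0.18]; 0.512 [ 0.16 -0.16]; 0.597 [ 0.18 -0.15]; 0.681 [ 0.19 -0.13]; 0.766 [ 0.2  -0.12]; 0.85 [ 0.21 -0.1 ]; 0.935 [ 0.22 -0.08]; 1.019 [ 0.22 -0.06]; 1.104 [ 0.23 -0.04]; 1.188 [ 0.23 -0.02]; 1.273 [ 0.23 -0.  ]; 1.358 [0.23 0.01]; 1.442 [0.23 0.03]; 1.526 [0.23 0.05]; 1.611 [0.22 0.07]; 1.696 [0.21 0.09]; 1.78 [0.2  0.11];
```

>>> {"api": "move_arm", "payload": {
  "targets": [
    {"x":0.1,"y":0,"z":-0.21,"rx":0,"ry":0,"rz":0},
    {"x":0.12,"y":0,"z":-0.2,"rx":0,"ry":0,"rz":0},
    {"x":0.13,"y":0,"z":-0.19,"rx":0,"ry":0,"rz":0},
    {"x":0.15,"y":0,"z":-0.18,"rx":0,"ry":0,"rz":0},
    {"x":0.16,"y":0,"z":-0.16,"rx":0,"ry":0,"rz":0},
    {"x":0.18,"y":0,"z":-0.15,"rx":0,"ry":0,"rz":0},
    {"x":0.19,"y":0,"z":-0.13,"rx":0,"ry":0,"rz":0}
  ]
}}

```text
t: 5.55
eef_pos: [0.531, -0.2451, 0.2018]
ee_rot: [-3.124, -0.308, 0.002]
wrist_force: [1.5, 5.0, -8.5]
width: 0.0268
finger_force: 25.2
```

>>> {"api": "move_arm", "payload": {
  "targets": [
    {"x":0.2,"y":0,"z":-0.12,"rx":0,"ry":0,"rz":0},
    {"x":0.21,"y":0,"z":-0.1,"rx":0,"ry":0,"rz":0},
    {"x":0.22,"y":0,"z":-0.08,"rx":0,"ry":0,"rz":0},
    {"x":0.22,"y":0,"z":-0.06,"rx":0,"ry":0,"rz":0},
    {"x":0.23,"y":0,"z":-0.04,"rx":0,"ry":0,"rz":0},
    {"x":0.23,"y":0,"z":-0.02,"rx":0,"ry":0,"rz":0},
    {"x":0.23,"y":0,"z":0,"rx":0,"ry":0,"rz":0},
    {"x":0.23,"y":0,"z":0.01,"rx":0,"ry":0,"rz":0}
  ]
}}

```text
t: 6.55
eef_pos: [0.617, -0.2283, 0.2224]
ee_rot: [-3.125, -0.307, 0.006]
wrist_force: [-3.6, 4.9, -6.5]
width: 0.0269
finger_force: 25.2
```

>>> {"api": "move_arm", "payload": {
  "targets": [
    {"x":0.23,"y":0,"z":0.03,"rx":0,"ry":0,"rz":0},
    {"x":0.23,"y":0,"z":0.05,"rx":0,"ry":0,"rz":0},
    {"x":0.22,"y":0,"z":0.07,"rx":0,"ry":0,"rz":0}
  ]
}}

```text
t: 6.92
eef_pos: [0.65, -0.2218, 0.2147]
ee_rot: [-3.125, -0.307, 0.007]
wrist_force: [-4.0, 4.5, -5.3]
width: 0.0269
finger_force: 25.1
```

>>> {"api": "move_arm", "payload": {
  "targets": [
    {"x":0.21,"y":0,"z":0.09,"rx":0,"ry":0,"rz":0},
    {"x":0.2,"y":0,"z":0.11,"rx":0,"ry":0,"rz":0},
    {"x":0,"y":0,"z":0,"rx":0,"ry":0,"rz":0}
  ]
}}

```text
t: 7.3
eef_pos: [0.6683, -0.2182, 0.2061]
ee_rot: [-3.126, -0.307, 0.012]
wrist_force: [-13.5, 5.2, 5.0]
width: 0.027
finger_force: 26.2
```

Run:
```python
from h import *
S={n:r.snapshot(n) for n in("scene","wrist")}
I=np.hstack([cv2.resize(p['img'],(400,300)) for p in S.values()]);cv2.imwrite('pics/l3.png',I)
p=r.snapshot("scene"); cv2.imwrite('pics/s3.png',cv2.convertScaleAbs(cv2.resize(p['img'][80:300,120:360],None,fx=2.5,fy=2.5),alpha=1.6))
```

```text
(no output)
```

View pics/s3.png

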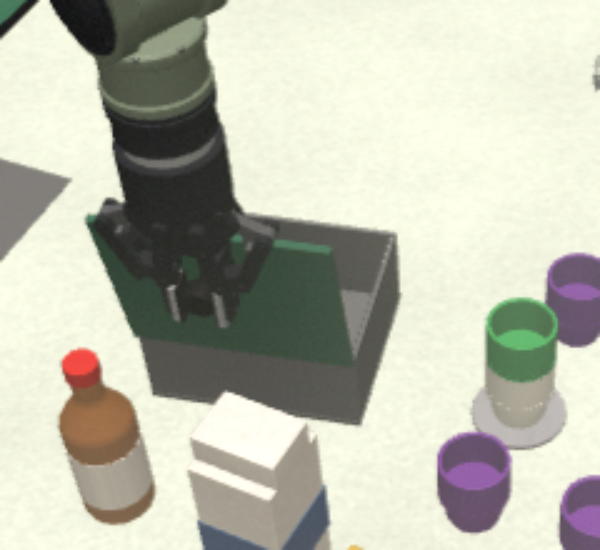

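The lid stands back past upright with the knob pinched at about (197,298), and the force rise suggests it's on the stop. One small nudge, then release and go straight up.

>>> {"api": "move_arm", "payload": {
  "targets": [
    {"x":0.1,"y":0,"z":0.05,"rx":0,"ry":0,"rz":0},
    {"x":0,"y":0,"z":0,"rx":0,"ry":0,"rz":0}
  ]
}}

```text
t: 7.7
eef_pos: [0.6703, -0.2178, 0.205]
ee_rot: [3.126, 0.305, -0.019]
wrist_force: [-23.6, 4.2, 15.1]
width: 0.0268
finger_force: 27.2
```

>>> {"api": "move_arm", "payload": {
  "targets": [
    {"x":0,"y":0,"z":0,"rx":0,"ry":0,"rz":0},
    {"x":0,"y":0,"z":0,"rx":0,"ry":0,"rz":0},
    {"x":0,"y":0,"z":0,"rx":0,"ry":0,"rz":0},
    {"x":0,"y":0,"z":0,"rx":0,"ry":0,"rz":0},
    {"x":0,"y":0,"z":-0.3,"rx":0,"ry":0,"rz":0},
    {"x":0,"y":0,"z":-0.8,"rx":0,"ry":0,"rz":0},
    {"x":0,"y":0,"z":-0.9,"rx":0,"ry":0,"rz":0},
    {"x":0,"y":0,"z":-0.5,"rx":0,"ry":0,"rz":0}
  ],
  "grip": 0
}}

```text
t: 8.7
eef_pos: [0.677, -0.218, 0.3322]
ee_rot: [3.124, 0.307, 0.007]
wrist_force: [0.4, 0.4, 0.7]
width: 0.0855
finger_force: 0.0
```

Run:
```python
from h import *
S={n:r.snapshot(n) for n in("scene","top")}
s=r.get_state();print(s['t'],s['eef_pos'],s['wrist_force'],s['width'],s['qpos'])
g=S['scene']['img'][100:270,140:360]
def W(a,l):
    x,y,yaw=.6053,-.2309,.1962;u,v,w=l
    fx=-u*np.cos(a)+w*np.sin(a); z=.0855+u*np.sin(a)+w*np.cos(a)
    c,t=np.cos(yaw),np.sin(yaw); return np.array([x+c*fx-t*v,y+t*fx+c*v,z])
hsv=cv2.cvtColor(S['scene']['img'],cv2.COLOR_BGR2HSV);m=cv2.inRange(hsv,(60,80,20),(95,255,255));m[:140]=0;m[250:]=0;m[:,:150]=0;m[:,285:]=0
c=max(cv2.findContours(m,0,1)[0],key=cv2.contourArea);print(cv2.approxPolyDP(cv2.convexHull(c),2,True)[:,0].tolist())
for a in(1.6,1.7,1.75): print(a,[proj(S['scene'],W(a,l)).round(0).tolist() for l in((.16,.095,.008),(.16,-.095,.008),(.13,0,.043),(0,.095,.008),(0,-.095,.008))])
print([ (d['centre'],d['conf']) for d in r.look_for(S['scene'],'lid_handle')])
```

```text
8.8 [ 0.67770067 -0.21832546  0.33282564] [ 0.43795046  0.23992602 -0.58567891] 0.08550354299665844 [-4.15170698e-01  6.25705309e-01  4.84316227e-01  1.42163863e+00
 -1.07321063e-04  2.53047959e+00]
[[155, 166], [247, 179], [155, 169]]
1.6 [[255.0, 171.0], [158.0, 158.0], [203.0, 189.0], [261.0, 226.0], [173.0, 214.0]]
1.7 [[253.0, 177.0], [155.0, 164.0], [201.0, 195.0], [261.0, 227.0], [173.0, 214.0]]
1.75 [[252.0, 181.0], [154.0, 168.0], [201.0, 199.0], [261.0, 227.0], [174.0, 214.0]]
[([209.3, 195.1], 0.9)]
```

Lid at its stop (23 N at the end, edge positions match 1.72–1.75). Turning the wrist so joint 6 stays in range, then moving over to the orange pot.

>>> {"api": "move_arm", "payload": {
  "targets": [
    {"x":0,"y":0,"z":0,"rx":0,"ry":0,"rz":-0.9},
    {"x":0,"y":0,"z":0,"rx":0,"ry":0,"rz":-0.9},
    {"x":0,"y":0,"z":0,"rx":0,"ry":0,"rz":-0.9},
    {"x":0,"y":0,"z":0,"rx":0,"ry":0,"rz":-0.9},
    {"x":0,"y":0,"z":0,"rx":0,"ry":0,"rz":0}
  ]
}}

```text
t: 9.48
eef_pos: [0.6757, -0.2175, 0.326]
ee_rot: [-2.878, -1.255, 0.003]
wrist_force: [1.6, 0.5, -0.8]
width: 0.0853
finger_force: 0.0
```

```bash
python3 -c "
from h import *
s=r.get_state();print(s['eef_pos'],s['qpos'].round(3),delta([.475,.268,.29],s))"
```

```text
[ 0.6757497  -0.21748318  0.32597201] [-0.415  0.63   0.475  1.419 -0.     1.904] [ 4.384 -9.547  0.74 ]
```

>>> {"api": "move_arm", "payload": {
  "targets": [
    {"x":0.44,"y":-0.955,"z":0.07,"rx":0,"ry":0,"rz":0},
    {"x":0.44,"y":-0.955,"z":0.07,"rx":0,"ry":0,"rz":0},
    {"x":0.44,"y":-0.955,"z":0.07,"rx":0,"ry":0,"rz":0},
    {"x":0.44,"y":-0.955,"z":0.07,"rx":0,"ry":0,"rz":0},
    {"x":0.44,"y":-0.955,"z":0.07,"rx":0,"ry":0,"rz":0},
    {"x":0.44,"y":-0.955,"z":0.07,"rx":0,"ry":0,"rz":0},
    {"x":0.44,"y":-0.955,"z":0.07,"rx":0,"ry":0,"rz":0},
    {"x":0.44,"y":-0.955,"z":0.07,"rx":0,"ry":0,"rz":0},
    {"x":0.44,"y":-0.955,"z":0.07,"rx":0,"ry":0,"rz":0},
    {"x":0.44,"y":-0.955,"z":0.07,"rx":0,"ry":0,"rz":0}
  ]
}}

```text
t: 10.72
eef_pos: [0.474, 0.2694, 0.292]
ee_rot: [2.881, 1.254, -0.001]
wrist_force: [0.2, -0.5, -0.4]
width: 0.0855
finger_force: 0.0
```

>>> {"api": "move_arm", "payload": {
  "targets": [
    {"x":0,"y":0,"z":0,"rx":0,"ry":0,"rz":0},
    {"x":0,"y":0,"z":0,"rx":0,"ry":0,"rz":0}
  ]
}}

```text
t: 10.98
eef_pos: [0.4749, 0.2678, 0.2923]
ee_rot: [2.879, 1.257, -0.001]
wrist_force: [0.9, -0.5, -0.6]
width: 0.0856
finger_force: 0.0
```

Run:
```python
from h import *
S={n:r.snapshot(n) for n in("wrist","scene")}
p=S['wrist'];s=r.get_state();print(s['eef_pos'],s['qpos'].round(3))
hsv=cv2.cvtColor(p['img'],cv2.COLOR_BGR2HSV);m=cv2.inRange(hsv,(3,120,40),(18,255,255))
c=max(cv2.findContours(m,0,1)[0],key=cv2.contourArea);b=cv2.boundingRect(c);print(b,cv2.fitEllipse(cv2.convexHull(c)))
pr=np.array([proj(p,[.4855+.03*np.cos(t),.2778+.03*np.sin(t),.156]) for t in np.linspace(0,6.28,40)]);print(pr.min(0),pr.max(0))
a=np.linspace(0,2*np.pi,60)
hull=cv2.convexHull(c)[:,0].astype(float)
hull=np.array([u for u in hull if 3<u[0]<636 and 3<u[1]<476])
def res(q):
    h=cv2.convexHull(np.array([proj(p,[q[0]+.03*np.cos(t),q[1]+.03*np.sin(t),z]) for z in(.116,.156) for t in a],np.float32))
    return np.array([cv2.pointPolygonTest(h,tuple(u),True) for u in hull])
f=least_squares(res,[.4855,.2778],diff_step=1e-3);print(f.x,np.sqrt(np.mean(f.fun**2)))
print(delta([*f.x,.146],s))
cv2.imwrite('pics/w4.png',cv2.convertScaleAbs(np.hstack([cv2.resize(q['img'],(400,300)) for q in S.values()]),alpha=1.5))
```

```text
[0.47557741 0.26705929 0.29256299] [ 0.376  0.295 -0.134  1.142 -0.     2.696]
(276, 158, 93, 97) ((321.7994689941406, 206.87828063964844), (92.3016128540039, 96.67236328125), 1.1245167255401611)
[273.96685164 164.13746266] [368.43412416 257.01477355]
[0.48666872 0.27843594] 0.7192976146903441
[0.319 0.007 2.931]
```

View pics/w4.png

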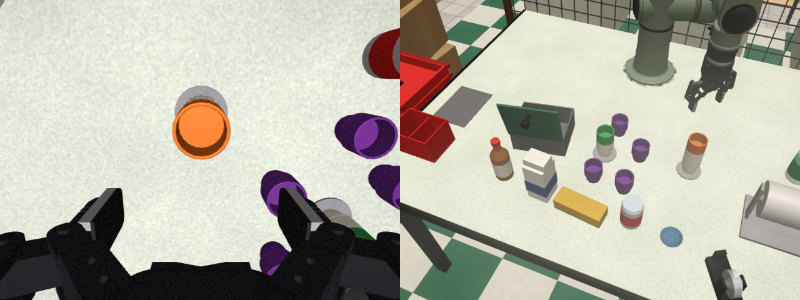

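The wrist view (left) has the orange rim centred at about (201,130), and the scene view (right) shows the lid still wide open with everything else in place. Going down to grip the upper collar.

>>> {"api": "move_arm", "payload": {
  "targets": [
    {"x":0.32,"y":0,"z":0.5,"rx":0,"ry":0,"rz":0},
    {"x":0,"y":0,"z":0.6,"rx":0,"ry":0,"rz":0},
    {"x":0,"y":0,"z":0.6,"rx":0,"ry":0,"rz":0},
    {"x":0,"y":0,"z":0.5,"rx":0,"ry":0,"rz":0},
    {"x":0,"y":0,"z":0.4,"rx":0,"ry":0,"rz":0},
    {"x":0,"y":0,"z":0.33,"rx":0,"ry":0,"rz":0},
    {"x":0,"y":0,"z":0,"rx":0,"ry":0,"rz":0},
    {"x":0,"y":0,"z":0,"rx":0,"ry":0,"rz":0}
  ]
}}

```text
t: 12.08
eef_pos: [0.4867, 0.2797, 0.147]
ee_rot: [2.879, 1.257, 0.002]
wrist_force: [-0.1, 0.8, 0.8]
width: 0.0855
finger_force: 0.0
```

Run:
```python
from h import *
P=[]
for i in range(5): 
    q=r.snapshot('scene'); P.append(r.get_state()['eef_pos'])
m=np.mean(P,0);s=r.get_state();s['eef_pos']=m;print(m,np.std(P,0),delta([.4863,.2782,.146],s))
print(Ro.from_rotvec(s['ee_rot']).as_matrix()[:,2])
```

```text
[0.48665662 0.27997372 0.14714433] [1.30612320e-04 6.76558521e-05 8.98392999e-05] [-0.031  0.019  0.023]
[ 1.22303560e-03  4.89516315e-04 -9.99999132e-01]
```

>>> {"api": "move_arm", "payload": {
  "targets": [
    {"x":-0.02,"y":0.02,"z":0.01,"rx":0,"ry":0,"rz":0},
    {"x":0,"y":0,"z":0,"rx":0,"ry":0,"rz":0},
    {"x":0,"y":0,"z":0,"rx":0,"ry":0,"rz":0},
    {"x":0,"y":0,"z":0,"rx":0,"ry":0,"rz":0},
    {"x":0,"y":0,"z":0,"rx":0,"ry":0,"rz":0}
  ],
  "grip": 255,
  "newtons": 20
}}

```text
t: 12.95
eef_pos: [0.4862, 0.2785, 0.146]
ee_rot: [-2.878, -1.258, -0.0]
wrist_force: [-2.0, 0.8, 4.8]
width: 0.0585
finger_force: 22.0
```

Run:
```python
from h import *
s=r.get_state();R=Ro.from_rotvec(s['ee_rot']).as_matrix();print(s['eef_pos'],'tool F',R.T@s['wrist_force'],'T',R.T@s['torque'],s['width'],s['finger_force'])
```

```text
[0.48616527 0.27848442 0.14604655] tool F [-0.73667308 -2.03979405 -4.81326838] T [ 0.17114112 -0.22955688 -0.00221433] 0.05846833604613021 22.04122256487608
```

>>> {"api": "move_arm", "payload": {
  "targets": [
    {"x":0,"y":0,"z":-0.04,"rx":0,"ry":0,"rz":0},
    {"x":0,"y":0,"z":-0.05,"rx":0,"ry":0,"rz":0},
    {"x":0,"y":0,"z":-0.05,"rx":0,"ry":0,"rz":0},
    {"x":0,"y":0,"z":-0.05,"rx":0,"ry":0,"rz":0},
    {"x":0,"y":0,"z":-0.05,"rx":0,"ry":0,"rz":0},
    {"x":0,"y":0,"z":-0.05,"rx":0,"ry":0,"rz":0},
    {"x":0,"y":0,"z":-0.05,"rx":0,"ry":0,"rz":0}
  ]
}}

```text
t: 13.82
eef_pos: [0.4861, 0.2784, 0.163]
ee_rot: [-2.879, -1.258, 0.0]
wrist_force: [-1.3, 0.2, -1.9]
width: 0.0582
finger_force: 22.0
```

```bash
cat > seg.py <<'E'
from h import *
p=r.snapshot('scene')
s=r.get_state();R=Ro.from_rotvec(s['ee_rot']).as_matrix();print(s['t'],s['eef_pos'],'tool F',(R.T@s['wrist_force']).round(2),s['width'])
print('zaxis',R[:,2].round(4))
g=p['img'][190:295,425:515]
np.save('/tmp/g.npy',g); cv2.imwrite('pics/g.png',cv2.convertScaleAbs(cv2.resize(g,None,fx=5,fy=5,interpolation=cv2.INTER_CUBIC),alpha=1.5))
hsv=cv2.cvtColor(p['img'],cv2.COLOR_BGR2HSV);m=cv2.inRange(hsv,(3,120,40),(18,255,255));m[:,:420]=0;m[:,520:]=0;m[320:]=0
c=max(cv2.findContours(m,0,1)[0],key=cv2.contourArea);print('orange',cv2.boundingRect(c))
X=s['eef_pos']
print('white_top rim bottom px', [proj(p,[.4863,.2782,z]).round(1).tolist() for z in (.116,.096)])
E
python3 seg.py
```

```text
13.875 [0.48623941 0.27847035 0.16333996] tool F [-0.92 -0.17  0.36] 0.05839034312163424
zaxis [ 4.e-04  2.e-04 -1.e+00]
orange (464, 208, 31, 38)
white_top rim bottom px [[473.8, 236.2], [471.7, 242.8]]
```

View pics/g.png

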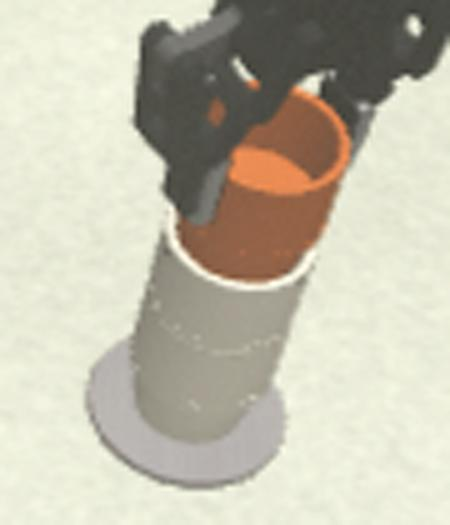

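The orange collar has risen out of the white rim, whose front edge at (247 px row) is where it was, so the white pots stayed put. Continuing straight up.

>>> {"api": "move_arm", "payload": {
  "targets": [
    {"x":0,"y":0,"z":-0.06,"rx":0,"ry":0,"rz":0},
    {"x":0,"y":0,"z":-0.06,"rx":0,"ry":0,"rz":0},
    {"x":0,"y":0,"z":-0.08,"rx":0,"ry":0,"rz":0},
    {"x":0,"y":0,"z":-0.1,"rx":0,"ry":0,"rz":0},
    {"x":0,"y":0,"z":-0.2,"rx":0,"ry":0,"rz":0},
    {"x":0,"y":0,"z":-0.4,"rx":0,"ry":0,"rz":0},
    {"x":0,"y":0,"z":-0.6,"rx":0,"ry":0,"rz":0},
    {"x":0,"y":0,"z":-0.6,"rx":0,"ry":0,"rz":0},
    {"x":0,"y":0,"z":-0.6,"rx":0,"ry":0,"rz":0},
    {"x":0,"y":0,"z":-0.3,"rx":0,"ry":0,"rz":0}
  ]
}}

```text
t: 15.12
eef_pos: [0.4867, 0.2787, 0.3151]
ee_rot: [2.878, 1.258, 0.005]
wrist_force: [0.9, 0.3, -1.8]
width: 0.0581
finger_force: 22.1
```

```bash
python3 seg.py
python3 - <<'E'
from h import *
s=r.get_state(); print(s['qpos'].round(3), delta([.518,-.248,.300],s))
p=r.snapshot('top');cv2.imwrite('pics/t5.png',np.hstack([cv2.convertScaleAbs(p['img'][200:440,80:400],alpha=1.5),cv2.convertScaleAbs(p['img'][200:440,340:560],alpha=1.5)]))
E
```

```text
15.175 [0.48713536 0.27881196 0.31622828] tool F [ 0.86  1.09 -0.01] 0.05808569051751618
zaxis [ 0.0042  0.0017 -1.    ]
orange (480, 147, 36, 47)
white_top rim bottom px [[473.8, 236.2], [471.7, 242.8]]
[ 0.388  0.312 -0.052  1.203 -0.     2.706] [-7.316  7.608  0.309]
```

View pics/g.png

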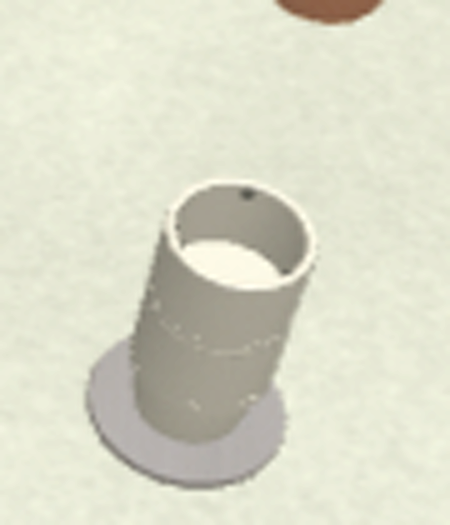

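The white stack stands undisturbed, with its rim at about (240,235) in the crop. Moving over to the caddy.

>>> {"api": "move_arm", "payload": {
  "targets": [
    {"x":-0.5,"y":0.52,"z":0,"rx":0,"ry":0,"rz":0},
    {"x":-0.73,"y":0.76,"z":0,"rx":0,"ry":0,"rz":0},
    {"x":-0.73,"y":0.76,"z":0,"rx":0,"ry":0,"rz":0},
    {"x":-0.73,"y":0.76,"z":0,"rx":0,"ry":0,"rz":0},
    {"x":-0.73,"y":0.76,"z":0,"rx":0,"ry":0,"rz":0},
    {"x":-0.73,"y":0.76,"z":0,"rx":0,"ry":0,"rz":0},
    {"x":-0.73,"y":0.76,"z":0,"rx":0,"ry":0,"rz":0},
    {"x":-0.73,"y":0.76,"z":0,"rx":0,"ry":0,"rz":0},
    {"x":-0.73,"y":0.76,"z":0,"rx":0,"ry":0,"rz":0},
    {"x":-0.5,"y":0.52,"z":0,"rx":0,"ry":0,"rz":0}
  ]
}}

```text
t: 16.48
eef_pos: [0.5144, -0.2165, 0.3111]
ee_rot: [-2.878, -1.255, 0.002]
wrist_force: [-0.4, 0.4, -1.1]
width: 0.0584
finger_force: 22.2
```

>>> {"api": "move_arm", "payload": {
  "targets": [
    {"x":-0.4,"y":0.4,"z":0,"rx":0,"ry":0,"rz":0},
    {"x":0,"y":0,"z":0,"rx":0,"ry":0,"rz":0.9},
    {"x":0,"y":0,"z":0,"rx":0,"ry":0,"rz":0.9},
    {"x":0,"y":0,"z":0,"rx":0,"ry":0,"rz":0.9},
    {"x":0,"y":0,"z":0,"rx":0,"ry":0,"rz":0.9},
    {"x":0,"y":0,"z":0,"rx":0,"ry":0,"rz":0},
    {"x":0,"y":0,"z":0,"rx":0,"ry":0,"rz":0}
  ]
}}

```text
t: 17.35
eef_pos: [0.516, -0.2425, 0.312]
ee_rot: [-3.125, -0.311, 0.002]
wrist_force: [0.0, -0.0, -0.3]
width: 0.0583
finger_force: 22.2
```

Run:
```python
from h import *
p=r.snapshot('wrist');q=r.snapshot('scene')
s=r.get_state();R=Ro.from_rotvec(s['ee_rot']).as_matrix();print(s['t'],s['eef_pos'],s['wrist_force'],s['width'],R.round(4).tolist(),delta([.522,-.2475,.065],s))
cv2.imwrite('pics/w6.png',cv2.convertScaleAbs(np.hstack([cv2.resize(p['img'],(400,300)),cv2.resize(q['img'][60:300,100:420],(400,300))]),alpha=1.5))
```

```text
17.45 [ 0.51612046 -0.24262502  0.31238525] [-0.03499828 -0.29012141 -0.50745039] 0.0582682287802015 [[0.9806, 0.1959, -0.0005], [0.1959, -0.9806, 0.0003], [-0.0005, -0.0004, -1.0]] [0.098 0.121 4.948]
```

View pics/w6.png

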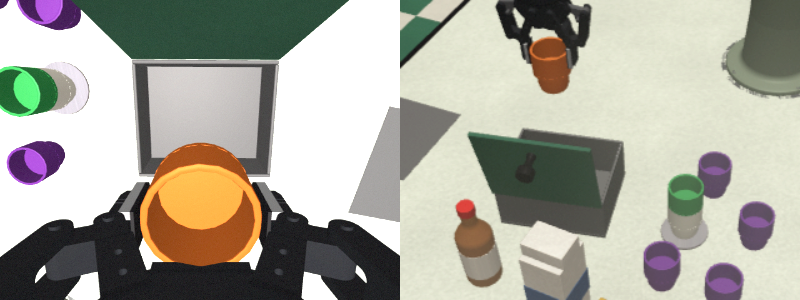

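The pot hangs upright at about (200,210) in the wrist half, and the caddy opening is centred below and ahead of it. Descending, slowly at the end.

>>> {"api": "move_arm", "payload": {
  "targets": [
    {"x":0.1,"y":0.12,"z":0.4,"rx":0,"ry":0,"rz":0},
    {"x":0,"y":0,"z":0.6,"rx":0,"ry":0,"rz":0},
    {"x":0,"y":0,"z":0.6,"rx":0,"ry":0,"rz":0},
    {"x":0,"y":0,"z":0.6,"rx":0,"ry":0,"rz":0},
    {"x":0,"y":0,"z":0.6,"rx":0,"ry":0,"rz":0},
    {"x":0,"y":0,"z":0.6,"rx":0,"ry":0,"rz":0},
    {"x":0,"y":0,"z":0.5,"rx":0,"ry":0,"rz":0},
    {"x":0,"y":0,"z":0.4,"rx":0,"ry":0,"rz":0},
    {"x":0,"y":0,"z":0.3,"rx":0,"ry":0,"rz":0},
    {"x":0,"y":0,"z":0.1,"rx":0,"ry":0,"rz":0}
  ]
}}

```text
t: 18.7
eef_pos: [0.5219, -0.2474, 0.0769]
ee_rot: [-3.126, -0.308, 0.002]
wrist_force: [0.0, 0.5, -0.7]
width: 0.0582
finger_force: 22.2
```

>>> {"api": "move_arm", "payload": {
  "targets": [
    {"x":0,"y":0,"z":0.05,"rx":0,"ry":0,"rz":0},
    {"x":0,"y":0,"z":0.05,"rx":0,"ry":0,"rz":0},
    {"x":0,"y":0,"z":0.05,"rx":0,"ry":0,"rz":0},
    {"x":0,"y":0,"z":0,"rx":0,"ry":0,"rz":0}
  ]
}}

```text
t: 19.2
eef_pos: [0.5223, -0.2476, 0.0704]
ee_rot: [3.126, 0.307, 0.0]
wrist_force: [-0.5, 0.4, -1.7]
width: 0.0583
finger_force: 22.2
```

>>> {"api": "move_arm", "payload": {
  "targets": [
    {"x":0,"y":0,"z":0.03,"rx":0,"ry":0,"rz":0},
    {"x":0,"y":0,"z":0.03,"rx":0,"ry":0,"rz":0},
    {"x":0,"y":0,"z":0.02,"rx":0,"ry":0,"rz":0},
    {"x":0,"y":0,"z":0,"rx":0,"ry":0,"rz":0}
  ]
}}

```text
t: 19.7
eef_pos: [0.5222, -0.2476, 0.0662]
ee_rot: [-3.126, -0.307, 0.0]
wrist_force: [0.4, -1.0, -1.1]
width: 0.058
finger_force: 22.2
```

```bash
python3 -c "
from h import *
for i in range(3): r.snapshot('top'); s=r.get_state(); print(s['eef_pos'],s['wrist_force'])"
```

```text
[ 0.52230019 -0.24757745  0.06625048] [-0.49290604  0.08942071 -1.32283278]
[ 0.52232551 -0.24758959  0.06625673] [ 0.38888584 -0.88367833 -1.33678116]
[ 0.52233139 -0.24759297  0.06630798] [-0.08579714 -0.41443516 -0.88582022]
```

Still about 1 mm in the air, so inching down until it touches.

>>> {"api": "move_arm", "payload": {
  "targets": [
    {"x":0,"y":0,"z":0.015,"rx":0,"ry":0,"rz":0},
    {"x":0,"y":0,"z":0.015,"rx":0,"ry":0,"rz":0},
    {"x":0,"y":0,"z":0,"rx":0,"ry":0,"rz":0},
    {"x":0,"y":0,"z":0,"rx":0,"ry":0,"rz":0}
  ]
}}

```text
t: 20.35
eef_pos: [0.5224, -0.2476, 0.0651]
ee_rot: [3.126, 0.307, 0.0]
wrist_force: [-1.2, 1.3, 4.1]
width: 0.0584
finger_force: 22.6
```

Touching the floor. Letting go and rising straight up.

>>> {"api": "move_arm", "payload": {
  "targets": [
    {"x":0,"y":0,"z":0,"rx":0,"ry":0,"rz":0},
    {"x":0,"y":0,"z":0,"rx":0,"ry":0,"rz":0},
    {"x":0,"y":0,"z":0,"rx":0,"ry":0,"rz":0},
    {"x":0,"y":0,"z":0,"rx":0,"ry":0,"rz":0},
    {"x":0,"y":0,"z":-0.2,"rx":0,"ry":0,"rz":0},
    {"x":0,"y":0,"z":-0.5,"rx":0,"ry":0,"rz":0},
    {"x":0,"y":0,"z":-0.8,"rx":0,"ry":0,"rz":0},
    {"x":0,"y":0,"z":-0.9,"rx":0,"ry":0,"rz":0},
    {"x":0,"y":0,"z":-0.9,"rx":0,"ry":0,"rz":0},
    {"x":0,"y":0,"z":-0.9,"rx":0,"ry":0,"rz":0}
  ],
  "grip": 0
}}

```text
t: 21.6
eef_pos: [0.5222, -0.2475, 0.2772]
ee_rot: [3.126, 0.307, 0.001]
wrist_force: [1.9, 0.3, -0.1]
width: 0.0851
finger_force: 0.0
```

>>> {"api": "move_arm", "payload": {
  "targets": [
    {"x":-0.8,"y":0,"z":-0.3,"rx":0,"ry":0,"rz":0},
    {"x":-0.8,"y":0,"z":0,"rx":0,"ry":0,"rz":0},
    {"x":-0.6,"y":0,"z":0,"rx":0,"ry":0,"rz":0},
    {"x":0,"y":0,"z":0,"rx":0,"ry":0,"rz":0},
    {"x":0,"y":0,"z":0,"rx":0,"ry":0,"rz":0}
  ]
}}

```text
t: 22.22
eef_pos: [0.415, -0.2692, 0.2904]
ee_rot: [3.126, 0.307, 0.002]
wrist_force: [0.2, 0.4, 0.2]
width: 0.0856
finger_force: 0.0
```

Run:
```python
from h import *
p=r.snapshot('top');q=r.snapshot('scene')
s=r.get_state();print(s['t'],s['eef_pos'],s['wrist_force'],s['width'])
cv2.imwrite('pics/end.png',cv2.convertScaleAbs(np.hstack([cv2.resize(p['img'],(400,300)),cv2.resize(q['img'][60:300,100:420],(400,300))]),alpha=1.5))
```

```text
22.325 [ 0.41523741 -0.26899817  0.2900013 ] [ 0.46254703 -0.551114    0.23272011] 0.0855233079847578
```

View pics/end.png

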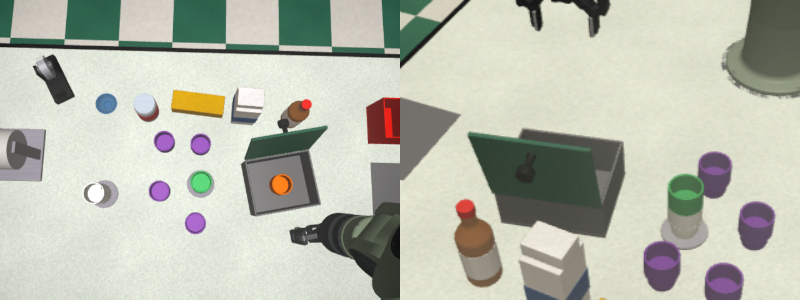

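The top view shows the orange pot upright on the caddy floor at about (281,184) with the lid open. The white stack at (96,193) and everything else are in place, and the gripper is clear.

```bash
python3 -c "
from bench import r
print(r.job_done())"
```

```text
the job is handed in; nothing more can be done
None
```

The caddy lid is open at its stop, the orange pot stands upright on the caddy floor, and the white stack and everything else were left where they stood; I handed the job in at about 22 s of the 61 s limit.

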